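Hold a handle blank in the bench hook against a setting blade

TASK

Set the bench hook up for sawing knife-handle blanks to length: stand the setting blade in the saw slot of the fence, pushed right down to the bottom of the kerf, about half its width inside the fence and half sticking out in front over the bed, and let go of it. Then lay the long beech blank on the bed to the left of the blade, flat side along the fence and its end butted up to the blade, and with one diagonal push hold it firmly down on the bed and against the fence. Finish while still holding it like that, so that I can clamp the stop at its other end; leave everything else where it lies.

Things in the scene. Friction and masses are not known exactly. Their poses are not given: they have to be found in the camera images.
- bench_hook: bench hook: plywood sawing board, fixed, hooked over the near edge of the marble slab. Origin on the bed's top, at the fence's face, in the middle of the saw slot; x points away from the robot into the fence, y left along the fence's face, z up. It spans x -175 to +50 mm, y -70 to +160 mm; the bed's top is 43 mm above the bench
- hook_fence: the bench hook's hardwood fence (same origin and axes as the bench hook): 42 mm deep (x 0 to +42 mm), 18 mm high above the bed, along its whole width. The saw slot, 4.5 mm wide (y), cuts through it along x at y 0, from top to bed; its mouth is bevelled 2.5 mm each side, 9.5 mm wide at the top
- hook_bed: the bench hook's flat bed, 18 mm thick, top at z 0 (same origin and axes as the bench hook). Below the saw slot a kerf 4.5 mm wide and 8 mm deep runs on in the bed from x -50 to +50 mm, so the kerf's bottom is at z -8 mm. Bed, fence and blank are waxed: friction between them 0.28 to 0.42
- setting_blade: setting blade: flat steel plate 70 mm wide (its x), 3 mm thick (its y), with a wooden back along its upper edge, 74 x 16 mm and 24 mm high, to grip it by. Origin at the middle of the plate's lower edge, z up; the wooden back spans z 58 to 82 mm. 0.13 kg, loose. At the start it stands upright in the tool block. When seated in the bench hook its origin is 8 mm below the bed's top and it stands by itself, leaning up to 4 degrees
- tool_block: wooden tool block on the slab, 190 x 60 mm, 44 mm high, fixed; origin at the centre of its underside, x along its length. The setting blade stands in a slot in its middle, along x, 24 mm deep, 5 mm wide, so that the blade's origin is 20 mm above the block's; an awl with a round wooden handle stands 76 mm away at either end, up to 122 mm high
- handle_blank: handle blank: the long plain beech bar lying on the slab, 120 mm long (its x), 38 mm wide (its y), 46 mm high; origin at the centre of its underside. Loose, 0.11 to 0.23 kg. It keeps the same face down; either end may go to the blade
- back_saw: back saw lying on its side on the slab beyond the bench hook, 335 mm long, steel plate with brass back and open wooden handle, 20 mm high. To be left alone
- offcut: short beech offcut, 45 x 38 x 46 mm (long x wide x high), same section as the blank but much shorter; not used. To be left alone
- paring_knife: flat leather paring knife with wooden handle, 230 mm long, lying on the slab. To be left alone
- bar_clamp: small bar clamp with wooden grip, 250 mm long, lying on the bench left of the slab; not used. To be left alone
- bone_folder: bone folder, 170 x 22 x 4 mm, lying on the slab. To be left alone
- steel_rule: steel rule, 300 x 30 x 4 mm, lying on the bench between the robot and the slab, on the left. To be left alone
- scissors: steel scissors, 240 mm long, lying flat on the bench between the robot and the slab, on the right. To be left alone
- paste_pot: terracotta paste pot, 124 mm across, 115 mm high, with a brush standing in it to 165 mm, on the bench at the far right. To be left alone
There are look-alikes about, which are no part of the job. Of the things shaped like the setting_blade, the steel one is meant. Several things have the shape of the handle_blank; the one meant has the colours described above.

How it is judged (in metres and radians):
On the way:
1. the setting blade stands fully down in the saw slot, half in and half out of the fence, let go of (z of setting_blade in the frame of bench_hook between -0.011 and -0.0055 m and x of setting_blade in the frame of bench_hook between -0.015 and 0.02 m and y of setting_blade in the frame of bench_hook between -0.0035 and 0.0035 m and angle between the x axis of setting_blade and the x axis of bench_hook, either way round below 0.12 rad and angle between setting_blade's own z axis and vertical below 0.12 rad and contact force between setting_blade and the fingers below 0.3 N), for 0.2 s.
At the end, for the whole second after the job is handed in: Blade in the slot within 2.5 mm of the kerf's bottom, its middle at most 15 mm before or 20 mm behind the fence face; blank flat on the bed, along the fence within 2 degrees and 2.5 mm, end at most 6 mm left of the slot's middle, held at rest with over 3 N on the fence and over 4 N on the bed (z of setting_blade in the frame of bench_hook between -0.011 and -0.0055 m and x of setting_blade in the frame of bench_hook between -0.015 and 0.02 m and y of setting_blade in the frame of bench_hook between -0.0035 and 0.0035 m and angle between the x axis of setting_blade and the x axis of bench_hook, either way round below 0.12 rad and angle between setting_blade's own z axis and vertical below 0.12 rad and x of handle_blank in the frame of bench_hook between -0.0215 and -0.0165 m and y of handle_blank in the frame of bench_hook between 0.057 and 0.066 m and z of handle_blank in the frame of bench_hook between -0.003 and 0.003 m and angle between handle_blank's own z axis and vertical below 0.05 rad and angle between the x axis of handle_blank and the y axis of bench_hook, either way round below 0.035 rad and contact force between handle_blank and hook_fence above 3 N and contact force between handle_blank and hook_bed above 4 N and linear speed of each of handle_blank, setting_blade below 0.01 m/s); the arm keeps its last pose, push and grip.
It fails at once if another tool, the offcut or the paste pot is shifted by more than 30 mm (distance of any of back_saw, offcut, paring_knife, bar_clamp, bone_folder, steel_rule, scissors, paste_pot from where it was at the start of the episode above 0.03 m).
It also fails if it takes over 72 s, if anything falls off the work surface, if the arm or the gripper's body presses on something with over 40 N, if the wrist force passes 120 N, or if a joint passes its speed limit or range.

ROBOT

A 6-joint arm with a two-finger parallel gripper is mounted at the origin on the work surface. World frame = base frame: x ahead of the robot, y to its left, z up, the work surface at z = 0. Lengths are in mm, angles in rad, forces in N, time in s.
With the tool pointing down it reaches from about 400 to 925 mm from the base axis. Payload 12.5 kg.
Tool frame: the origin (TCP) lies between the finger pads; the fingertips stand 11 mm ahead of it and the grasp point (between the pads) lies 8 mm behind it (env.tip_extent is the distance from the TCP to the fingertips, in mm); x points along the fingers, z is the direction in which the jaws open and shut, and the axes are right-handed (so a half turn about x gives the same grasp; the last joint's range is limited). The gripper opens to 95 mm and grips with 3 to 60 N. Pads are 20 mm wide; open, the fingers measure 119 mm over their backs; the gripper's body (75 mm by 180 mm) begins 59 mm behind the grasp point.
Start: joints at [-1.283, 0.491, 1.559, -0, 1.092, -0.106], TCP at [239.836, -577.169, 225.661] pointing down, gripper open.
Joint ranges: [-3.1, 3.1], [-0.84, 2.19], [0.05, 2.79], [-1.13, 4.28], [0.06, 2.93], [-2.69, 2.69]. Speed limits (rad/s): [2.22, 2.22, 2.79, 3.14, 3.14, 3.14].

INTERFACE

Orientations are given as [roll, pitch, yaw] about the fixed x, y, z axes, in that order (R = Rz(yaw) Ry(pitch) Rx(roll)).
In Python, from cell import status, imaging, env gives the robot as it stands. The module is installed in compiled form; this text tells all that it offers.
- The arm moves only by the tool apply_moves, never from a script. Its argument "increments" is a list of rows, each a list of 5 numbers: the closure, from 0 (fully open) to 1 (shut), then the shift along the tool's x, y, z in mm, then the turn about the tool's x in degrees. A call has 1 to 10 rows; each row shifts and turns the commanded pose from where the row before left it, along the tool's axes as they then stand; what a row does not reach is not made up. A row lasts 1/10 s, in which the tool goes at most 50 mm and 8.59 degrees, less where a joint would pass 70% of its speed; a pose out of reach is approached as far as the arm can. A call with a gripper value outside its range is refused whole. The fingers move at their own pace and stop on an object; the grip force is fixed at half the most. Time passes only in rows, so rows that do not move let the fingers close. It gives the time, the measured TCP pose, the force and the opening at its end, in the units of the state.
- status.state(): the state, without advancing time (a new reading comes with each control period).
- imaging.read_camera(name): name is "scene" or "top" or "wrist"; returns a dict with "pixels" (384x512x3 uint8, red, green, blue), "fovy" (degrees; the focal length in pixels is half the picture's height over the tangent of half this angle, whatever the lens; pixels are square), "cx", "cy" (the principal point, pixels), "R" (3x3) and "t" (3): a world point X has camera coordinates R X + t. Camera axes: x right, y down, z forward; pixel columns grow to the right and rows downward; lengths in mm; the calibration is good to about 2 mm. The wrist camera is an equidistant fisheye: a pixel r from the principal point sees the ray r / f radians off the axis. A picture is of the moment at which its call begins. There is no depth.
- env.job_done(): hands the job in, once; it reports no verdict.
The state is a dict: "t": time; "joints": joint angles; "qvel": joint speeds; "tau": joint torques, N m; "eef_pos": TCP position; "tcp_rot": TCP orientation; "ft_force": force on the tool from outside, world axes, zero at the start; "moment": the same for the moment, N m; "opening": opening from 0.0 (shut) to 1.0 (fully open).
Only numpy, scipy, OpenCV 4.12 (cv2) and the standard library are available. Lean on these libraries where they do the work, as an engineer would, in place of code of your own. Each camera call takes 0.05 s, during which the arm holds its last target. There are 200 camera calls.

## Working session

There is one attempt and no reset: what is moved stays moved. The work goes in short steps, Python scripts to look and compute and a tool call to move; the robot and the scene stay as the last step left them, time stands still between calls to the robot, and variables do not carry over. Pictures are saved under pics/ and viewed, about 8 in all and at most 12, crops included, and the job is handed in when it is done.

Besides the shell and the picture viewer there is one more tool, called after ">>>" as a command line: name --pt "numbers of a row" for each row, then --argument value for the rest. apply_moves: Moves the arm, as the interface text tells. Its arguments: {"type":"object","properties":{"increments":{"type":"array"}},"required":["increments"]}

```bash
mkdir -p pics
cat > h.py <<'E'
import numpy as np, cv2
from cell import status, imaging, env
def cam(n,save=None):
    c=imaging.read_camera(n)
    c['R']=np.array(c['R']).reshape(3,3); c['t']=np.array(c['t']).ravel()
    c['f']=192/np.tan(np.radians(c['fovy'])/2); c['n']=n
    if save: cv2.imwrite('pics/'+save,cv2.cvtColor(np.array(c['pixels']),cv2.COLOR_RGB2BGR))
    return c
def ray(c,u,v):
    a=np.array([(u-c['cx'])/c['f'],(v-c['cy'])/c['f']])
    if c['n']=='wrist':
        r=np.hypot(*a); d=np.array([*(a/max(r,1e-9)*np.sin(r)),np.cos(r)])
    else: d=np.array([*a,1.])
    return -c['R'].T@c['t'], c['R'].T@d
def onz(c,u,v,z):
    o,d=ray(c,u,v); return o+d*(z-o[2])/d[2]
def proj(c,X):
    p=c['R']@np.asarray(X,float)+c['t']
    if c['n']=='wrist':
        rr=np.hypot(p[0],p[1]); th=np.arctan2(rr,p[2]); q=p[:2]/max(rr,1e-9)*th
    else: q=p[:2]/p[2]
    return q*c['f']+[c['cx'],c['cy']]
E
python3 - <<'E'
from h import *
for n in('top','scene'):
    c=cam(n); print(n,c['fovy'],c['cx'],c['cy'],(-c['R'].T@c['t']).round(), c['R'].round(2).tolist())
    im=cv2.cvtColor(np.array(c['pixels']),cv2.COLOR_RGB2BGR)
    cv2.imwrite(f'pics/{n}0.png',cv2.resize(im,(800,600),interpolation=cv2.INTER_CUBIC)); np.savez(f'{n}0.npz',**{k:c[k] for k in c})
s=status.state();print(s)
E
```

```text
top 44.26323624241006 249.0585472603308 195.25233675617528 [ 237.  -15. 2038.] [[-0.0, -1.0, -0.0], [-0.99, 0.0, -0.12], [0.12, 0.0, -0.99]]
scene 48.39438112451221 251.77234429223037 191.70543419979927 [1274. -598. 1062.] [[0.61, 0.79, -0.0], [0.56, -0.43, -0.71], [-0.56, 0.43, -0.71]]
{'t': 0.1, 'joints': array([-1.28261458e+00,  4.91464298e-01,  1.55936949e+00,  1.07747722e-06,
        1.09167741e+00, -1.05589533e-01]), 'qvel': array([ 0.00109057, -0.00086002, -0.00159908, -0.00112429, -0.00172454,
        0.00167779]), 'tau': array([ 9.93591348e-04, -6.13623619e+01, -2.58606434e+01,  6.93319389e-02,
        4.70313441e-02, -3.07354901e-05]), 'eef_pos': array([ 239.76914228, -576.97365152,  225.14845848]), 'tcp_rot': array([3.03496267, 1.56987778, 1.85793712]), 'ft_force': array([ 0.46648984, -0.89419893, -0.04484687]), 'moment': array([-0.01641936,  0.0316996 ,  0.02025842]), 'opening': 1.004592970297691}
```

View pics/top0.png

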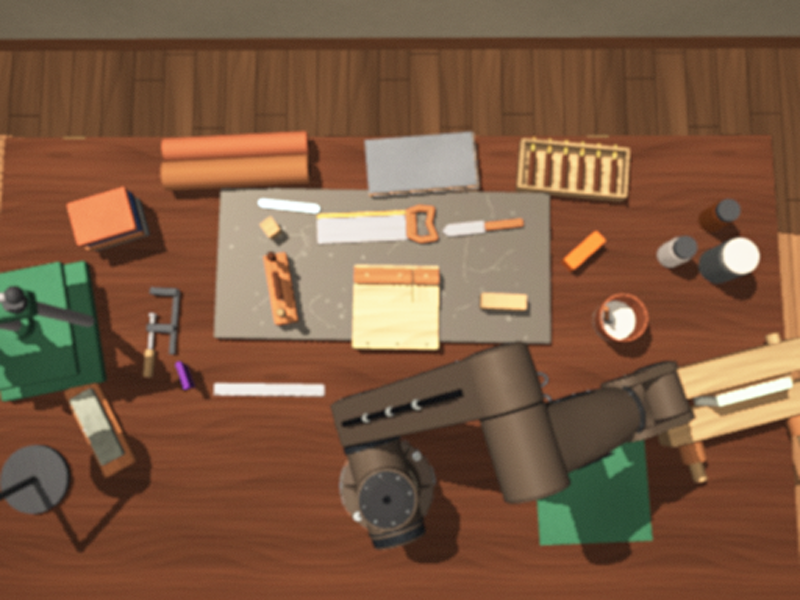

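View pics/scene0.png

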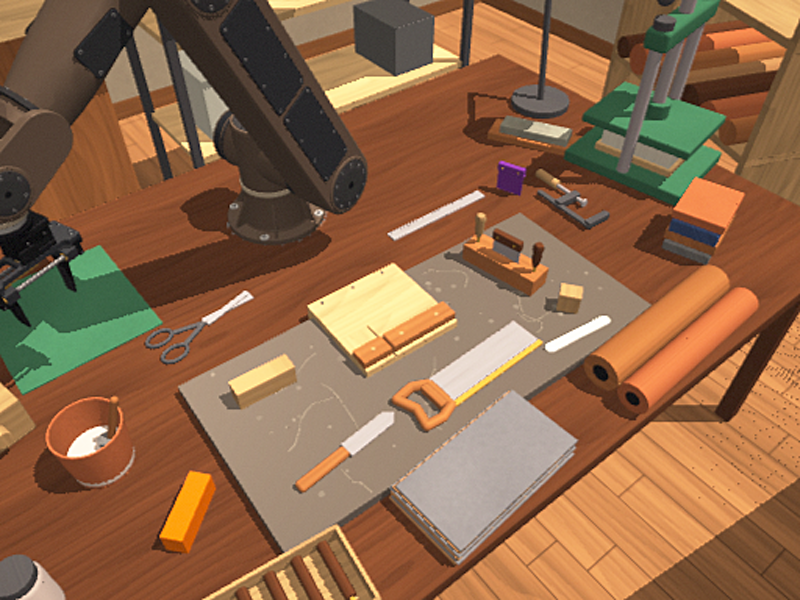

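The top view (800x600 pixels) shows:
- Steel blade in the tool block, about (280,288).
- Bench hook, about (396,307), with its slot near (413,285).
- Beech blank, about (503,301).
- Orange and purple look-alikes off the slab.

I'll turn these into coarse positions.

Run:
```python
from h import *
d=np.load('top0.npz',allow_pickle=True); c={k:d[k] for k in d}; c['n']='top'
c['f']=float(c['f'])
pts={'awl1':(271,257,140),'awl2':(291,319,140),'blade':(280,287,127),'hookTL':(355,266,61),'hookTR':(438,266,61),'hookBL':(353,350,43),'hookBR':(439,350,43),'slot':(414,285,43),'blankL':(481,300,71),'blankR':(528,302,71)}
for k,(u,v,z) in pts.items(): print(k,onz(c,u*.64,v*.64,z).round())
d=np.load('scene0.npz',allow_pickle=True); s={k:d[k] for k in d}; s['n']='scene';s['f']=float(s['f'])
for k,(u,v,z) in {'bladeTop':(508,240,127),'slotTop':(393,347,61),'blankTopc':(262,370,71)}.items(): print('s',k,onz(s,u*.64,v*.64,z).round())
from scipy.spatial.transform import Rotation as Ro
st=status.state();R=Ro.from_euler('xyz',st['tcp_rot']).as_matrix();print(R.round(3))
w=cam('wrist');print(w['fovy'],w['cx'],w['cy'],(R.T@(-w['R'].T@w['t']-st['eef_pos'])).round(1),(w['R']@R).round(2).tolist())
```

```text
awl1 [598. 303. 140.]
awl2 [435. 248. 140.]
blade [521. 280. 127.]
hookTL [588.  87.  61.]
hookTR [ 587. -139.   61.]
hookBL [361.  92.  43.]
hookBR [ 360. -140.   43.]
slot [538. -74.  43.]
blankL [ 493. -253.   71.]
blankR [ 487. -379.   71.]
s bladeTop [545. 277. 127.]
s slotTop [589. -72.  61.]
s blankTopc [ 490. -309.   71.]
[[-0.     0.923  0.384]
 [ 0.001  0.384 -0.923]
 [-1.     0.    -0.001]]
65.70646984690485 256.8643597881494 192.08807965083983 [-159.    81.6   -0.4] [[-0.0, -0.0, 1.0], [-0.29, -0.96, -0.0], [0.96, -0.29, 0.0]]
```

>>> apply_moves --pt "0 36 -30 0 0" --pt "0 36 -30 0 0" --pt "0 36 -30 0 0" --pt "0 0 40 -28 0" --pt "0 0 40 -28 0" --pt "0 0 40 -28 0" --pt "0 0 40 -28 0" --pt "0 0 30 -35 0" --pt "0 0 30 -35 0" --pt "0 0 30 -35 0"

```text
t: 1.15
eef_pos: [304.6, -313.6, 117.6]
tcp_rot: [0.488, 1.571, -0.689]
ft_force: [1.1, 0.4, -0.2]
opening: 1.001
```

I put the shift in the wrong column and the arm went down about 108 mm. Nothing was touched. I'm raising it before carrying on.

>>> apply_moves --pt "0 -40 0 0 0" --pt "0 -40 0 0 0" --pt "0 -40 10 -10 0" --pt "0 0 33 -35 0" --pt "0 0 33 -35 0" --pt "0 0 33 -35 0" --pt "0 0 33 -35 0" --pt "0 0 33 -35 0" --pt "0 0 33 -35 0" --pt "0 0 33 -35 0"

```text
t: 2.15
eef_pos: [429.3, 14.6, 237.8]
tcp_rot: [0.758, 1.57, -0.419]
ft_force: [0.5, -0.9, 0.4]
opening: 1.002
```

>>> apply_moves --pt "0 0 33 -35 2" --pt "0 0 33 -35 2" --pt "0 0 33 -35 0" --pt "0 0 33 -35 0" --pt "0 0 33 -35 0" --pt "0 0 21 -35 0" --pt "0 0 0 0 0"

```text
t: 2.85
eef_pos: [534.2, 276.7, 236.7]
tcp_rot: [-2.728, 1.57, 2.312]
ft_force: [-0.6, -0.5, 0.5]
opening: 0.997
```

Run:
```python
from h import *
c=cam('wrist','w1.png');np.savez('w1.npz',**c)
im=cv2.imread('pics/w1.png');cv2.imwrite('pics/w1b.png',cv2.resize(im,(800,600)))
s=status.state();print(s['eef_pos'],s['tcp_rot'])
```

```text
[533.64116248 274.59241618 236.68587954] [-1.45739653  1.56962505 -2.70134496]
```

View pics/w1b.png

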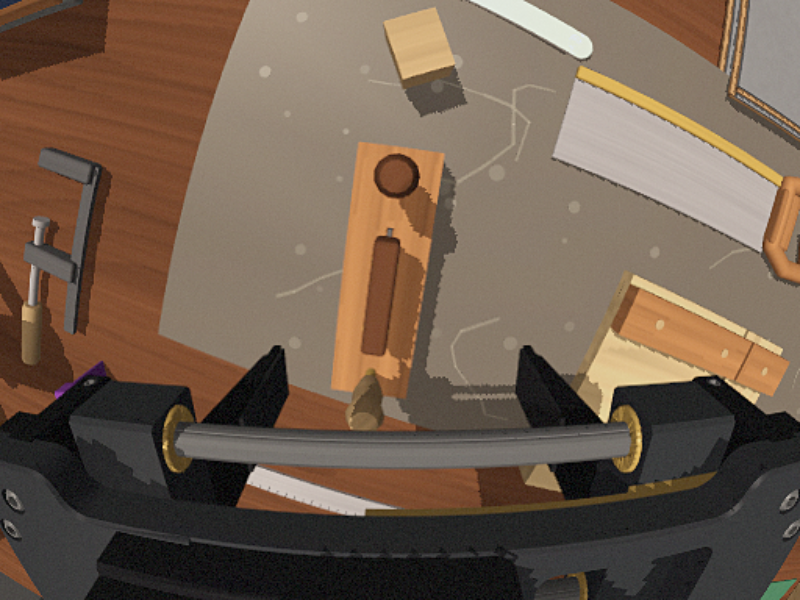

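The wrist view shows the block with the blade's wooden back. Its far end is at about (388,238) and its near end at about (373,354), in the 800x600 picture.

```bash
cat >> h.py <<'E'
from scipy.spatial.transform import Rotation as Ro
def Rt(): return Ro.from_euler('xyz',status.state()['tcp_rot']).as_matrix()
def ld(f,n):
    d=np.load(f,allow_pickle=True); c={k:d[k] for k in d}; c['n']=n; c['f']=float(c['f']); return c
E
python3 - <<'E'
from h import *
c=ld('w1.npz','wrist')
P=[onz(c,u*.64,v*.64,127) for u,v in[(377,237),(399,238),(383,355),(363,353)]]
for p in P:print(p.round(1))
P=np.array(P)
far=(P[0]+P[1])/2;near=(P[2]+P[3])/2
print('len',np.linalg.norm(far-near),'w',np.linalg.norm(P[0]-P[1]),'ang',np.degrees(np.arctan2(*(far-near)[[1,0]])))
m=(far+near)/2;R=Rt();s=status.state();a=np.degrees(np.arctan2(R[1,1],R[0,1]))
print(m,'a',a,'delta tool',R.T@(m-s['eef_pos']))
E
```

```text
[567.  302.8 127. ]
[570.5 290.4 127. ]
[497.2 276.3 127. ]
[494.4 288.7 127. ]
len 74.27262972044316 w 12.865367814520608 ang 10.941754942348387
[532.25939517 289.55803989 127.        ] a 18.727000455246742 delta tool [109.67979824   3.62388271 -14.63149605]
```

>>> apply_moves --pt "0 0 1.5 -15 7.7" --pt "0 40 0 0 0" --pt "0 40 0 0 0" --pt "0 30 0 0 0" --pt "0 10 0 0 0" --pt "0 10 0 0 0" --pt "0 0 0 0 0" --pt "0 0 0 0 0"

```text
t: 3.7
eef_pos: [531.1, 287.5, 108.8]
tcp_rot: [1.698, 1.569, 0.316]
ft_force: [-0.2, 0.2, -0.5]
opening: 1.001
```

Run:
```python
from h import *
c=cam('wrist','w2.png');np.savez('w2.npz',**c)
im=cv2.imread('pics/w2.png');cv2.imwrite('pics/w2b.png',cv2.resize(im,(700,525)))
s=status.state();R=Rt();print(s['eef_pos'],np.degrees(np.arctan2(R[1,1],R[0,1])),s['ft_force'])
```

```text
[531.09052471 287.58597648 108.93104483] 10.855314756262617 [ 0.35734867 -0.97674008  0.20204065]
```

View pics/w2b.png

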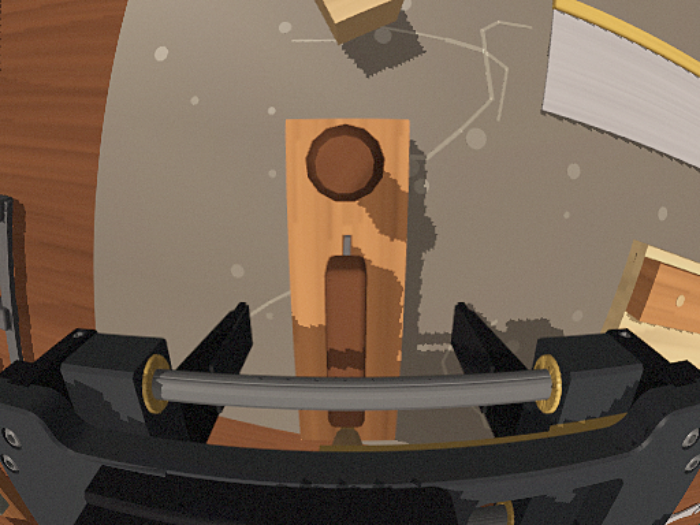

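The jaws line up well with the blade's back. I'll close on it.

>>> apply_moves --pt "0.5 3 0 0 0" --pt "1 0 0 0 0" --pt "1 0 0 0 0" --pt "1 0 0 0 0" --pt "1 0 0 0 0" --pt "1 0 0 0 0" --pt "1 0 0 0 0" --pt "1 0 0 0 0"

```text
t: 4.55
eef_pos: [530.5, 287.5, 104.6]
tcp_rot: [-0.444, 1.571, -1.825]
ft_force: [0.8, 0.2, 0.4]
opening: 0.385
```

Run:
```python
from h import *
c=ld('w2.npz','wrist');k=512/700
P=[onz(c,u*k,v*k,z) for u,v,z in[(346,257,127),(345,427,127)]]
s=status.state();R=Rt()
for p in P: print(p.round(1),(R.T@(p-s['eef_pos'])).round(1))
print(s['eef_pos'],s['ft_force'],s['opening']*95)
```

```text
[571.3 297.3 127. ] [-22.4  41.9  -1.9]
[495.1 283.6 127. ] [-22.4 -35.5  -2.8]
[530.50639104 287.51623104 104.57923707] [0.84689919 0.24590938 0.44233497] 36.57091624886492
```

>>> apply_moves --pt "1 0 0 0 0" --pt "1 0 0 0 0" --pt "1 0 0 0 0" --pt "1 0 0 0 0" --pt "1 0 0 0 0" --pt "1 0 0 0 0"

```text
t: 5.15
eef_pos: [530.5, 287.8, 104.6]
tcp_rot: [2.609, 1.571, 1.228]
ft_force: [-0.6, 4.6, -2.1]
opening: 0.165
```

>>> apply_moves --pt "1 -10 0 0 0" --pt "1 -36 0 0 0" --pt "1 -40 0 0 0" --pt "1 -40 0 0 0" --pt "1 0 -17 42 0" --pt "1 0 -17 42 0" --pt "1 0 -17 42 0" --pt "1 0 -17 42 0" --pt "1 0 -17 42 0" --pt "1 0 -17 42 0"

```text
t: 6.15
eef_pos: [477.0, 18.8, 231.4]
tcp_rot: [0.269, 1.57, -1.111]
ft_force: [1.8, -0.8, -1.3]
opening: 0.169
```

>>> apply_moves --pt "1 0 -17 42 0" --pt "1 0 -17 42 0" --pt "1 0 0 0 5.5" --pt "1 0 0 0 5.5" --pt "1 0 0 0 0" --pt "1 0 0 0 0"

```text
t: 6.75
eef_pos: [460.1, -68.2, 231.0]
tcp_rot: [0.228, 1.57, -1.342]
ft_force: [0.2, 0.1, -0.4]
opening: 0.164
```

Run:
```python
from h import *
c=cam('wrist','w3.png');np.savez('w3.npz',**c)
im=cv2.imread('pics/w3.png');cv2.imwrite('pics/w3b.png',cv2.resize(im,(800,600),interpolation=cv2.INTER_CUBIC))
s=status.state();R=Rt();print(s['eef_pos'],np.degrees(np.arctan2(R[1,1],R[0,1])),s['ft_force'],s['opening'])
```

```text
[460.18017921 -68.01572558 230.91000185] 0.035015554509503846 [ 0.26982295  1.17779673 -1.98485483] 0.1649074550785975
```

View pics/w3b.png

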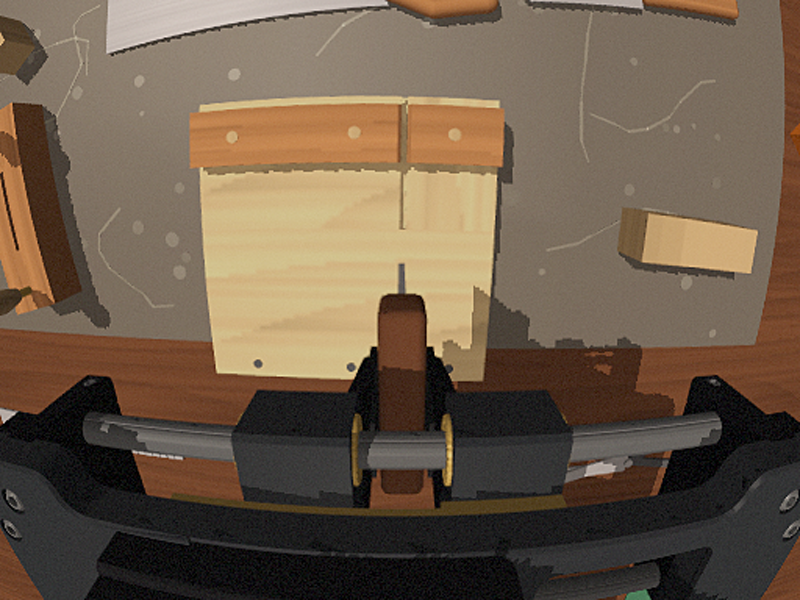

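The slot shows at (403,103–166) in the fence. The kerf ends at (401,228), and the plate's lower front corner is at (401,264). I'll measure the dark columns precisely.

Run:
```python
from h import *
c=ld('w3.npz','wrist');g=cv2.cvtColor(np.array(c['pixels']),cv2.COLOR_RGB2GRAY).astype(float)
for r in (72,85,100,115,125,135,142,148):
    seg=g[r,248:268]; print(r,seg.astype(int).tolist())
print('colrow',g[134:152,256].astype(int).tolist())
print('plate',[ (r,g[r,250:264].astype(int).tolist()) for r in (167,169,171,175,180,186)])
k=.64
def p(u,v,z): return onz(c,u,v,z)
for n,u,v,z in[('fenceL',190*k,167*k,61),('fenceR',503*k,166*k,61),('farL',191*k,113*k,61),('farR',503*k,108*k,61),('slotfar',403*k,104*k,61),('slotnear',403*k,165*k,61),('kerf',256.9,146,43),('bedNL',217*k,374*k,43),('bedNR',484*k,381*k,43),('bedL',200*k,170*k,43),('bedR',496*k,170*k,43),('bL',641*k,210*k,71),('bR',757*k,228*k,71),('bNR',752*k,273*k,71),('bNL',646*k,264*k,71)]:
    print(n,p(u,v,z).round(1))
```

```text
72 [136, 136, 140, 136, 134, 138, 131, 93, 90, 121, 128, 122, 151, 139, 126, 132, 141, 140, 139, 141]
85 [141, 141, 141, 140, 140, 146, 124, 82, 99, 117, 119, 118, 104, 128, 124, 137, 140, 139, 139, 136]
100 [143, 146, 145, 147, 144, 142, 115, 83, 91, 111, 116, 115, 127, 132, 124, 136, 139, 134, 133, 137]
115 [183, 186, 187, 185, 185, 185, 186, 179, 140, 110, 175, 192, 189, 185, 186, 187, 186, 185, 187, 187]
125 [176, 173, 176, 174, 177, 174, 180, 173, 137, 104, 173, 177, 184, 190, 189, 186, 186, 187, 187, 187]
135 [187, 188, 188, 190, 186, 188, 192, 173, 137, 115, 180, 192, 190, 189, 187, 186, 187, 188, 188, 188]
142 [185, 186, 185, 186, 185, 189, 195, 166, 126, 116, 181, 190, 181, 181, 184, 183, 185, 185, 189, 186]
148 [188, 187, 187, 186, 185, 185, 189, 186, 187, 188, 187, 190, 188, 185, 188, 186, 187, 185, 186, 187]
colrow [133, 137, 137, 131, 133, 132, 136, 119, 126, 129, 133, 119, 122, 193, 187, 192, 189, 188]
plate [(167, [190, 189, 191, 187, 188, 186, 182, 181, 181, 186, 185, 184, 182, 183]), (169, [184, 183, 186, 188, 166, 107, 74, 71, 94, 172, 187, 185, 184, 185]), (171, [185, 187, 186, 190, 169, 115, 85, 87, 102, 177, 191, 185, 188, 185]), (175, [190, 190, 193, 196, 172, 116, 88, 92, 78, 178, 196, 192, 192, 189]), (180, [183, 185, 185, 190, 167, 114, 93, 92, 85, 150, 184, 189, 184, 186]), (186, [202, 199, 200, 207, 168, 107, 93, 99, 90, 137, 194, 203, 200, 201])]
fenceL [547.1  89.6  61. ]
fenceR [ 542.3 -140.5   61. ]
farL [588.1  87.7  61. ]
farR [ 584.3 -140.    61. ]
slotfar [585.  -69.6  61. ]
slotnear [541.5 -69.6  61. ]
kerf [494.1 -68.5  43. ]
bedNL [370.3  92.8  43. ]
bedNR [ 366.5 -138.    43. ]
bedL [544.3  89.4  43. ]
bedR [ 539.1 -139.2   43. ]
bL [ 516.6 -248.5   71. ]
bR [ 510.6 -374.6   71. ]
bNR [ 470.6 -376.    71. ]
bNL [ 475.1 -257.8   71. ]
```

Run:
```python
from h import *
c=ld('w3.npz','wrist');s=status.state()
print('plate',onz(c,256.6,168.7,171)-s['eef_pos'],onz(c,256.6,185,171)-s['eef_pos'])
for v in(115,125,135,142):print(onz(c,256.6,v,43).round(1))
for v in(72,85,100):print(onz(c,257.2,v,61).round(1))
```

```text
plate [ 34.15472485   0.0663816  -59.91000185] [ 21.42686984   0.07124323 -59.91000185]
[530.5 -68.1  43. ]
[518.8 -68.1  43. ]
[507.1 -68.1  43. ]
[498.8 -68.1  43. ]
[578.8 -68.8  61. ]
[564.3 -68.8  61. ]
[547.7 -68.8  61. ]
```

>>> apply_moves --pt "1 0 42 0.3 0" --pt "1 0 42 0.3 0" --pt "1 0 0 0 1" --pt "1 40 0 0 0" --pt "1 36 0 0 0" --pt "1 10 0 0 0" --pt "1 0 0 0 0" --pt "1 0 0 0 0"

```text
t: 7.6
eef_pos: [544.8, -68.9, 146.0]
tcp_rot: [1.272, 1.569, -0.318]
ft_force: [0.0, -0.8, -0.2]
opening: 0.166
```

Run:
```python
from h import *
c=cam('wrist','w4.png');np.savez('w4.npz',**c)
im=cv2.imread('pics/w4.png')[150:340,150:370];cv2.imwrite('pics/w4b.png',cv2.resize(im,None,fx=3,fy=3,interpolation=cv2.INTER_CUBIC))
s=status.state();R=Rt();print(s['eef_pos'],np.degrees(np.arctan2(R[1,1],R[0,1])),s['ft_force'],s['opening'])
```

```text
[544.9814951  -68.99641582 146.27962347] -1.1037960496337575 [-0.76804905 -0.92564428 -0.49960108] 0.17148299092745686
```

View pics/w4b.png

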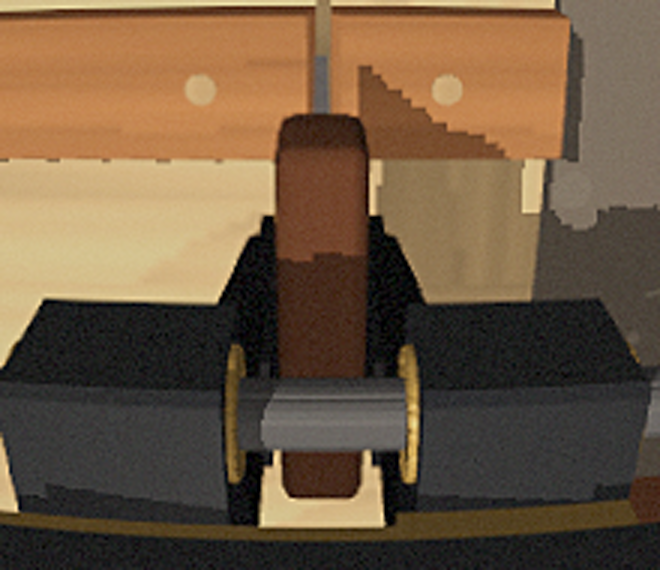

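The plate (crop column 321) lines up with the slot (crop column 322). I'll lower it in steps.

>>> apply_moves --pt "1 15 0 0 0" --pt "1 10 0 0 0" --pt "1 8 0 0 0" --pt "1 5 0 0 0" --pt "1 4 0 0 0" --pt "1 0 0 0 0" --pt "1 0 0 0 0"

```text
t: 8.35
eef_pos: [544.4, -68.9, 102.8]
tcp_rot: [0.743, 1.571, -0.847]
ft_force: [-0.5, -1.0, -0.8]
opening: 0.166
```

>>> apply_moves --pt "1 2 0 0 0" --pt "1 2 0 0 0" --pt "1 2 0 0 0" --pt "1 2 0 0 0" --pt "1 1 0 0 0" --pt "1 0 0 0 0"

```text
t: 8.95
eef_pos: [544.4, -68.9, 94.4]
tcp_rot: [1.185, 1.57, -0.406]
ft_force: [-2.8, 0.8, 10.2]
opening: 0.165
```

Contact came at 94.4 mm, against 95 mm expected for full depth, so the blade is seated. I'll release it.

>>> apply_moves --pt "0.8 0 0 0 0" --pt "0.7 0 0 0 0" --pt "0.5 0 0 0 0" --pt "0 0 0 0 0" --pt "0 0 0 0 0" --pt "0 0 0 0 0" --pt "0 0 0 0 0" --pt "0 0 0 0 0" --pt "0 -20 0 0 0" --pt "0 -40 0 0 0"

```text
t: 9.95
eef_pos: [543.1, -68.6, 152.1]
tcp_rot: [-1.785, 1.566, 2.907]
ft_force: [0.2, 0.4, 0.9]
opening: 0.905
```

>>> apply_moves --pt "0 -40 0 0 0" --pt "0 -40 -20 0 0" --pt "0 0 -30 0 0" --pt "0 0 -30 0 0" --pt "0 0 0 0 0" --pt "0 0 0 0 0"

```text
t: 10.55
eef_pos: [464.5, -67.4, 234.1]
tcp_rot: [1.281, 1.57, -0.31]
ft_force: [0.5, 0.1, 0.7]
opening: 1.0
```

Run:
```python
from h import *
c=cam('wrist','w5.png');np.savez('w5.npz',**c)
im=cv2.imread('pics/w5.png');cv2.imwrite('pics/w5b.png',cv2.resize(im,(800,600),interpolation=cv2.INTER_CUBIC))
s=status.state();R=Rt();print(s['eef_pos'],np.degrees(np.arctan2(R[1,1],R[0,1])),s['ft_force'],s['opening'])
```

```text
[464.96267689 -67.47578641 233.89698705] -1.1479631672310568 [0.15239648 0.27408943 0.90053125] 1.0001798470792704
```

View pics/w5b.png

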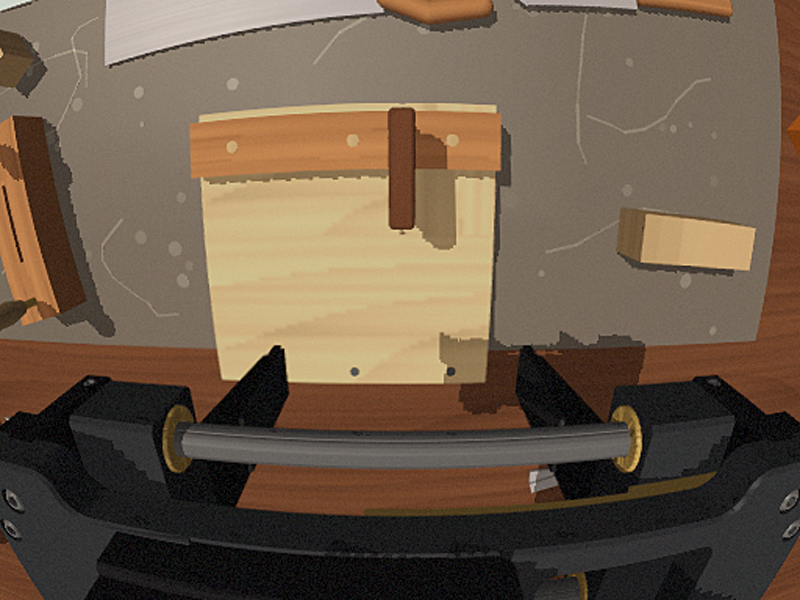

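The blade stands in the slot; its back spans (389–414, 108–229). The blank's top face has corners near (641,209), (755,227), (750,270) and (643,263). I'll go above the blank.

>>> apply_moves --pt "0 0 5 41 0" --pt "0 0 5 41 0" --pt "0 0 5 41 0" --pt "0 0 6 41 0" --pt "0 0 6 41 0" --pt "0 0 6 41 0" --pt "0 0 0 0 -8" --pt "0 0 0 0 -8" --pt "0 0 0 0 -8" --pt "0 0 0 0 -8"

```text
t: 11.6
eef_pos: [493.2, -314.4, 232.9]
tcp_rot: [-2.846, 1.57, 2.411]
ft_force: [-0.3, 0.4, -0.4]
opening: 1.0
```

>>> apply_moves --pt "0 0 0 0 -8" --pt "0 0 0 0 -8" --pt "0 0 0 0 -8" --pt "0 0 0 0 -8" --pt "0 0 0 0 -8" --pt "0 0 0 0 -8" --pt "0 0 0 0 -8.5" --pt "0 0 0 0 0" --pt "0 0 0 0 0"

```text
t: 12.5
eef_pos: [492.9, -314.1, 233.2]
tcp_rot: [2.518, 1.57, 2.468]
ft_force: [-1.0, 0.6, -0.0]
opening: 1.0
```

Run:
```python
from h import *
c=ld('w5.npz','wrist');k=.64
for u,v in [(389,109),(414,109),(413,228),(389,228)]: print(onz(c,u*k,v*k,117).round(1))
c=cam('wrist','w6.png');np.savez('w6.npz',**c)
im=cv2.imread('pics/w6.png');cv2.imwrite('pics/w6b.png',cv2.resize(im,(800,600),interpolation=cv2.INTER_CUBIC))
s=status.state();R=Rt();print(s['eef_pos'],np.degrees(np.arctan2(R[1,1],R[0,1])),s['ft_force'],s['opening'])
```

```text
[579.6 -62.7 117. ]
[579.3 -77.3 117. ]
[508.2 -75.4 117. ]
[508.5 -61.  117. ]
[ 492.76180157 -314.0782846   233.28613998] 87.13437316329069 [-1.27580329 -0.46212184  0.75458011] 0.9977929207174987
```

View pics/w6b.png

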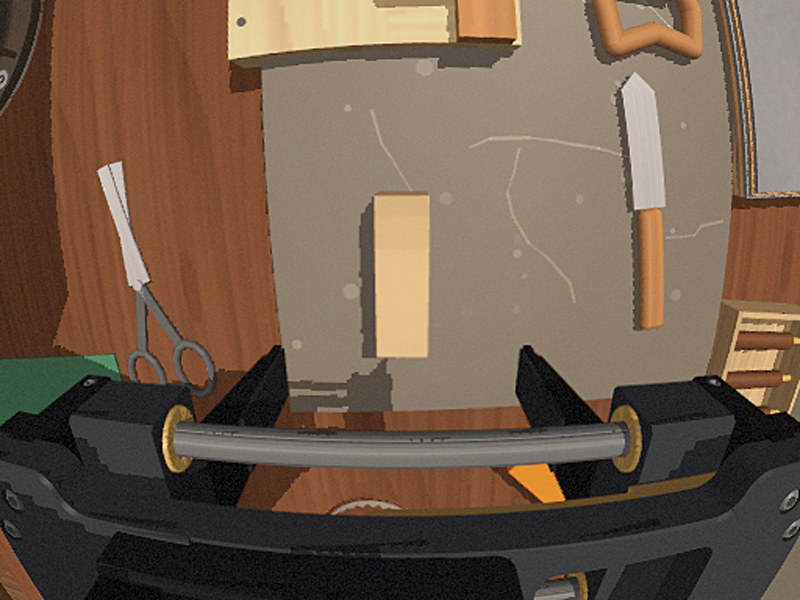

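The blank is square to the jaws, with top corners at (374,196), (429,196), (428,357) and (376,357). I'll compute the approach.

Run:
```python
from h import *
c=ld('w6.npz','wrist');k=.64;s=status.state();R=Rt()
P=np.array([onz(c,u*k,v*k,71) for u,v in [(374,196),(429,196),(428.5,357),(376,357)]])
T=(P-s['eef_pos'])@R
print(P.round(1),T.round(1),T.mean(0),P.mean(0))
```

```text
[[ 477.2 -253.6   71. ]
 [ 515.  -255.5   71. ]
 [ 510.4 -375.1   71. ]
 [ 470.8 -373.1   71. ]] [[162.3  59.7 -18.5]
 [162.3  59.6  19.3]
 [162.3 -60.1  20.7]
 [162.3 -60.  -18.9]] [162.28598677  -0.21284935   0.63596068] [ 493.3528288  -314.30347587   71.        ]
```

Sizes match, 120 x 38 mm, and it's centred. I'll descend and grip.

>>> apply_moves --pt "0.2 40 0 0.6 0" --pt "0.3 40 0 0 0" --pt "0.35 40 0 0 0" --pt "0.35 40 0 0 0" --pt "0.35 15 0 0 0" --pt "1 0 0 0 0" --pt "1 0 0 0 0" --pt "1 0 0 0 0" --pt "1 0 0 0 0" --pt "1 0 0 0 0"

```text
t: 13.55
eef_pos: [493.6, -314.3, 60.0]
tcp_rot: [-0.643, 1.568, -0.689]
ft_force: [0.3, -0.6, 7.5]
opening: 0.396
```

>>> apply_moves --pt "1 0 0 0 0" --pt "1 0 0 0 0" --pt "1 0 0 0 0"

```text
t: 13.85
eef_pos: [493.5, -314.4, 60.0]
tcp_rot: [-0.648, 1.568, -0.694]
ft_force: [0.4, 0.3, 7.0]
opening: 0.396
```

The blank is gripped at 37.6 mm. I'll lift it over the blade to a spot about 10 mm short of both stops.

>>> apply_moves --pt "1 -20 0 0 0" --pt "1 -40 0 0 0" --pt "1 -40 0 0 0" --pt "1 -25 0 0 0" --pt "1 0 40 1 0" --pt "1 0 40 1 0" --pt "1 0 40 1 0" --pt "1 0 40 1 0" --pt "1 0 40 1 0" --pt "1 0 40 1 0"

```text
t: 14.85
eef_pos: [509.9, -72.9, 184.1]
tcp_rot: [-0.309, 1.57, -0.356]
ft_force: [0.6, -0.3, -1.5]
opening: 0.399
```

>>> apply_moves --pt "1 0 40 0.5 0" --pt "1 0 40 0 0" --pt "1 0 0 0 -1.8" --pt "1 40 0 0 0" --pt "1 30 0 0 0" --pt "1 15 0 0 0" --pt "1 0 0 0 0" --pt "1 0 0 0 0"

```text
t: 15.65
eef_pos: [514.5, 5.4, 99.2]
tcp_rot: [-0.283, 1.57, -0.298]
ft_force: [0.4, 0.3, -1.1]
opening: 0.397
```

Run:
```python
from h import *
c=cam('wrist','w7.png');np.savez('w7.npz',**c)
im=cv2.imread('pics/w7.png');cv2.imwrite('pics/w7b.png',cv2.resize(im,(800,600),interpolation=cv2.INTER_CUBIC))
c=cam('scene','s7.png');np.savez('s7.npz',**c);im=cv2.imread('pics/s7.png')[150:290,180:330]
cv2.imwrite('pics/s7b.png',cv2.resize(im,None,fx=4,fy=4,interpolation=cv2.INTER_CUBIC))
s=status.state();R=Rt();print(s['eef_pos'],np.degrees(np.arctan2(R[1,1],R[0,1])),s['ft_force'],s['opening'])
```

```text
[514.76923338   5.32716163  99.77719958] 89.1584847292603 [-0.34841306 -0.08972373 -1.17296373] 0.397446047606257
```

View pics/s7b.png

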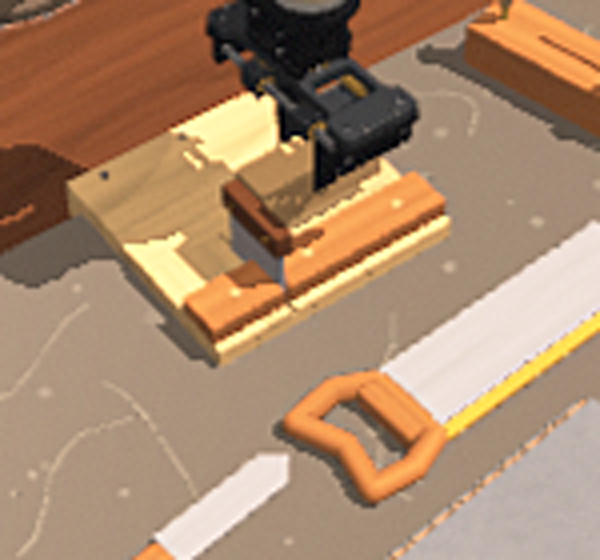

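The scene view shows the blade seated and the blank held level above the bed, clear of both stops. I'll lower it to just above the bed.

>>> apply_moves --pt "1 10 0 0 0" --pt "1 7 0 0 0" --pt "1 2 0 0 0" --pt "1 1 0 0 0" --pt "1 1 0 0 0" --pt "1 0.5 0 0 0" --pt "1 0 0 0 0" --pt "1 0 0 0 0"

```text
t: 16.55
eef_pos: [514.2, 5.4, 77.9]
tcp_rot: [-0.402, 1.57, -0.416]
ft_force: [-3.0, 0.2, 10.2]
opening: 0.397
```

>>> apply_moves --pt "1 -1 0 0 0" --pt "1 0 0 4 0" --pt "1 0 0 3 0" --pt "1 0 0 1 0" --pt "1 0 0 1 0" --pt "1 0 0 0 0" --pt "1 0 0 0 0"

```text
t: 17.25
eef_pos: [523.2, 5.3, 78.1]
tcp_rot: [-1.477, 1.571, -1.492]
ft_force: [0.1, -0.1, -0.3]
opening: 0.401
```

>>> apply_moves --pt "1 0 0 1 0" --pt "1 0 0 0.7 0" --pt "1 0 0 0.7 0" --pt "1 0 0 0 0"

```text
t: 17.65
eef_pos: [525.7, 5.2, 78.1]
tcp_rot: [-1.315, 1.571, -1.329]
ft_force: [-0.5, 0.4, -2.0]
opening: 0.4
```

>>> apply_moves --pt "1 0 0 0.6 0" --pt "1 0 0 0.5 0" --pt "1 0 0 0 0"

```text
t: 17.95
eef_pos: [526.0, 5.3, 78.0]
tcp_rot: [3.074, 1.569, 3.059]
ft_force: [-5.4, -0.3, 2.4]
opening: 0.397
```

Fence contact came at x≈526, as expected. I'll ease off slightly and go right towards the blade.

>>> apply_moves --pt "1 0 0 -1 0" --pt "1 0 -4 0 0" --pt "1 0 -4 0 0" --pt "1 0 -2 0 0" --pt "1 0 -1 0 0" --pt "1 0 0 0 0" --pt "1 0 0 0 0"

```text
t: 18.65
eef_pos: [525.6, -5.8, 78.1]
tcp_rot: [-0.979, 1.571, -0.994]
ft_force: [-1.7, 0.1, -1.5]
opening: 0.397
```

>>> apply_moves --pt "1 0 -0.5 0 0" --pt "1 0 -0.5 0 0" --pt "1 0 0 0 0"

```text
t: 18.95
eef_pos: [525.6, -6.7, 78.1]
tcp_rot: [-1.046, 1.571, -1.06]
ft_force: [-0.7, -0.0, -1.1]
opening: 0.401
```

>>> apply_moves --pt "1 0 -0.5 0 0" --pt "1 0 -0.5 0 0" --pt "1 0 0 0 0"

```text
t: 19.25
eef_pos: [525.6, -7.8, 78.1]
tcp_rot: [-0.943, 1.571, -0.957]
ft_force: [-0.4, -0.5, -1.9]
opening: 0.402
```

>>> apply_moves --pt "1 0 -0.5 0 0" --pt "1 0 0 0 0" --pt "1 0 0 0 0"

```text
t: 19.55
eef_pos: [525.5, -8.3, 78.1]
tcp_rot: [-1.172, 1.571, -1.187]
ft_force: [-2.9, 0.3, -1.0]
opening: 0.399
```

Run:
```python
from h import *
print([status.state()['ft_force'].round(1)])
c=cam('wrist','w8.png');np.savez('w8.npz',**c);im=cv2.imread('pics/w8.png')[150:384,120:400]
c=cam('scene','s8.png');np.savez('s8.npz',**c);i2=cv2.imread('pics/s8.png')[170:250,210:310]
c2=cv2.resize(i2,(700,560),interpolation=cv2.INTER_CUBIC)
cv2.imwrite('pics/s8b.png',c2)
```

```text
[array([-2.9,  0.3, -1. ])]
```

View pics/s8b.png

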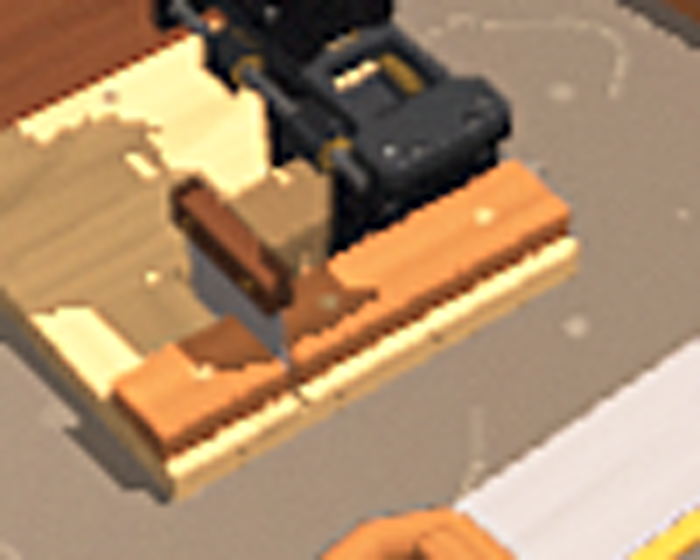

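>>> apply_moves --pt "1 0 -0.4 0 0" --pt "1 0 -0.4 0 0" --pt "1 0 0 0 0" --pt "1 0 0 0 0"

```text
t: 20.05
eef_pos: [525.5, -9.0, 78.1]
tcp_rot: [-1.361, 1.571, -1.375]
ft_force: [-0.6, 1.3, -1.1]
opening: 0.396
```

>>> apply_moves --pt "1 0 -0.5 0 0" --pt "1 0 0 0 0" --pt "1 0 0 0 0"

```text
t: 20.35
eef_pos: [525.5, -9.4, 78.2]
tcp_rot: [0.782, 1.571, 0.767]
ft_force: [-0.5, 5.0, -0.2]
opening: 0.397
```

Contact with the blade at 5 N. I'll ease that by 0.5 mm and start the diagonal push.

>>> apply_moves --pt "1 0 0.5 0 0" --pt "1 0.5 0 0.5 0" --pt "1 0.5 0 0.5 0" --pt "1 0 0 0 0" --pt "1 0 0 0 0"

```text
t: 20.85
eef_pos: [525.7, -9.1, 77.9]
tcp_rot: [-3.035, 1.569, -3.05]
ft_force: [-8.6, 1.9, 14.9]
opening: 0.396
```

>>> apply_moves --pt "1 0 0 0.6 0" --pt "1 0.2 0 0.4 0" --pt "1 0 0 0 0" --pt "1 0 0 0 0" --pt "1 0 0 0 0"

```text
t: 21.35
eef_pos: [525.8, -9.1, 77.9]
tcp_rot: [3.135, 1.568, 3.12]
ft_force: [-14.3, 1.3, 20.7]
opening: 0.392
```

Run:
```python
from h import *
c=cam('wrist','w9.png');np.savez('w9.npz',**c)
im=cv2.imread('pics/w9.png');cv2.imwrite('pics/w9b.png',cv2.resize(im,(800,600),interpolation=cv2.INTER_CUBIC))
cam('scene','s9.png')
for i in range(3):
    cam('top'); s=status.state();print(s['ft_force'].round(1),s['eef_pos'].round(2),s['tcp_rot'].round(3))
R=Rt();print(R.round(4),s['opening'])
```

```text
[-14.    0.9  21.1] [525.74  -9.05  77.93] [-3.136  1.568  3.133]
[-13.9   0.7  21.8] [525.73  -9.06  77.89] [-3.137  1.567  3.131]
[-14.7   0.6  20.8] [525.76  -9.06  77.9 ] [-3.137  1.568  3.131]
[[-0.0033  0.0147  0.9999]
 [ 0.      0.9999 -0.0147]
 [-1.     -0.     -0.0033]] 0.4003440061072508
```

View pics/w9b.png

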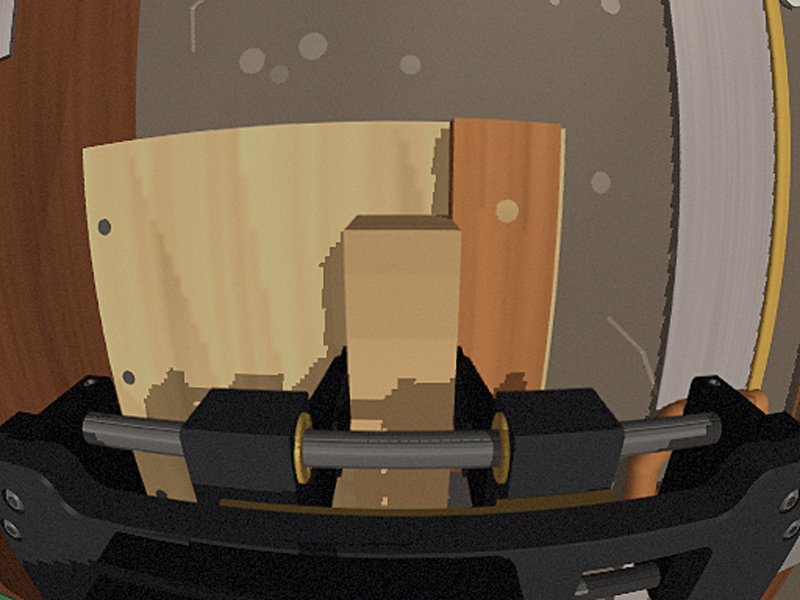

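The blank lies flat along the fence, its left end at about (402,230) and the fence's left end at about (505,121). I'll check the distance between them, which should be about 39 mm.

Run:
```python
from h import *
c=ld('w9.npz','wrist');k=.64
e=[onz(c,u*k,v*k,89) for u,v in((344,230),(460,230))]
n=[onz(c,u*k,v*k,89) for u,v in((348,375),(456.5,375))]
f=[onz(c,u*k,v*k,61) for u,v in((453,119),(560,126))]
for p in e+n+f: print(p.round(1))
print('gap',f[0][1]-e[1][1])
```

```text
[508.2  52.   89. ]
[545.6  51.4  89. ]
[507.    0.7  89. ]
[5.455e+02 1.000e-01 8.900e+01]
[546.4  89.8  61. ]
[588.3  88.8  61. ]
gap 38.363739857316936
```

Run:
```python
import cv2
i=cv2.imread('pics/s9.png')[170:250,210:310];cv2.imwrite('pics/s9b.png',cv2.resize(i,(700,560),interpolation=cv2.INTER_CUBIC))
```

```text
(no output)
```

View pics/s9b.png

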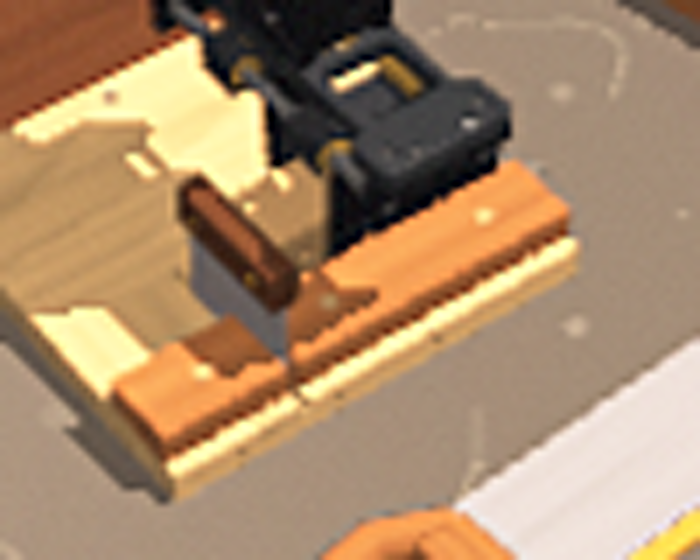

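The blade is upright apart from a small lean, which the slot limits to 4°, against the 6.9° allowed. I'm handing in.

```bash
python3 -c "
from h import *
print(env.job_done()); s=status.state(); print(s['t'],s['ft_force'],s['eef_pos'])"
```

```text
the job is handed in; nothing more can be done
None
the job is handed in; nothing more can be done
```

The job is handed in, at about 21 s on the robot's clock. The setting blade is in the saw slot and let go. The beech blank lies along the fence, butted to the blade, and the arm is still holding it down and against the fence.

**Last checks:**
- **Blade:** it touched bottom within 1 mm of the height expected for the kerf's bottom. After I let go, its middle measured about 1 mm behind the fence face and on the slot's line; I did not measure this again after butting the blank up to it.
- **Blank position:** its left end is 38.4 mm from the fence's left end, so its middle is about 61.6 mm left of the slot. In the pictures it lies flat and parallel to the fence.
- **Push:** the wrist reads about 14 N towards the fence and 21 N down, steady. Even with the most friction you gave, that leaves about 5 N on the fence and 15 N on the bed. These are worked out from the wrist force, not measured at the contacts.

**Not exact:**
- Butting the blank against the blade (about 5 N, then eased) tilted the blade's top by roughly 3 mm. It should still be within the 4 degrees the slot allows, but I did not measure the angle.
- My first move went down about 108 mm by mistake (wrong column); it touched nothing, and I corrected it.

I saw no sign of the other tools, offcut or paste pot being touched, though I did not measure their positions at the end.

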